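# Peel the cover off a clamped tray stack and show it to the inspection camera

## Task

Swing the toggle clamp's handle right back so that the clamp stands open and stays open, then peel the empty cover off the top of the tray stack by lifting one corner first, so that the clinging tray of parts below stays seated in the nest. Carry the cover over to the up-looking inspection camera and finish while still holding it there: level, still, centred over the window with its underside about 10 cm above the glass. Leave the other things on the bench alone.

Things in the scene. Friction and masses are not known exactly. Their poses are not given: they have to be found in the camera images.
- nest: fixed aluminium nest, plate 202 x 190 x 6 mm. Origin on the table top, under the centre of the stack; z up, +x from the stack to the clamp, y along the stack's long sides. In it stand two nested grey trays of parts and the cover on top, each 110 (x) x 150 mm (y). Heights over the table: lower tray's rim 30 mm, upper tray's 50 mm, cover's 68 mm, steel locating pins beside the stack 47 mm.
- clamp_base (a point): top centre of the block under the toggle clamp, 40 mm above the table, at x = 90 mm, y = 0 in the nest's frame; the block is 52 x 36 mm; the clamp's side cheeks on it end 69 mm above the table. Handle and arm stay where they are left (light friction; the handle needs less than 5 N).
- clamp_arm (a joint): toggle clamp's arm, rad: 0 = clamped (rubber foot on the middle of the cover's +x rim), 1.31 = fully open, arm nearly upright, clear of the stack. Locked when shut; only swinging the handle moves it. Arm 0.10, 0.25, 0.50, 0.75, 1.00, 1.15, 1.31 rad goes with a handle turn of 0.27, 0.48, 0.77, 1.03, 1.28, 1.43, 1.58 rad from shut.
- clamp_grip (a point): centre of the clamp handle's black grip, a rod 16 mm thick, 55 mm long along this point's z; y is the nest's y. Shut, it leans 0.31 rad from upright over the stack; it swings to the nest's +x and down, to 1.27 rad beyond upright. Centre in the nest's frame (x, z mm) at arm 0: 44,123; 0.10: 61,127; 0.25: 76,128; 0.50: 96,125; 0.75: 113,118; 1.00: 127,107; 1.15: 134,99; 1.31: 140,90.
- cover_center (a point): the cover: an empty formed grey plastic tray (110 x 150 x 27.5 mm, about 90 g) on top of the stack; the point is its centre, half-way up; x, y as the nest's at the start, z up. Its rim is 14 mm wide on the long sides, 16 mm on the short ones, 18 mm high, with upright faces, to be pinched from above. Outside, fingers deeper than 18 mm also catch the flush tray below.
- cover_pan (a point): centre of the cover's pan floor, 25 mm below the rim's top. The pan is open, 82 x 118 mm; its foot (88 x 124 mm) dips 9.5 mm into the upper tray with 3 mm play. Springy noses at the tray's four corners cling to it, each by some 0.8 N until that corner has risen 2 to 3 mm: lifted straight or by a whole edge it tends to take the tray along, turned up about the opposite corner it comes off alone.
- tray_center (a point): the upper tray of parts, right under the cover (110 x 150 mm, rim 8 mm wide, twelve black modules in its pockets, about 260 g); the point is at its centre, 38 mm above the table at the start. It lies loose in the nest, 1.5 mm from the pins.
- window (a point): centre of the glass window on top of the up-looking inspection camera, 60 mm above the table: a dark box 88 x 88 mm with a round ring of white lamps; z up. It stands to the left or the right of the nest, a fixed soldering-iron stand (about 120 mm high) on the other side.
- reel: upright white reel of solder wire, 60 mm across, 40 mm high; origin under its centre
- jar: small amber glass jar with black cap, 40 mm across, 42 mm high; origin under its centre
- driver: black-handled screwdriver lying on the mat; origin under its middle
- board: green circuit board with parts, 85 x 65 x 16 mm, lying flat; origin under its centre
- stripper: yellow-handled wire stripper, about 135 mm long, 12 mm thick, lying flat; origin under its middle
- tweezers: steel tweezers, 120 mm long, 6 mm thick, lying flat; origin under their middle
Not all that is in view belongs to the job. Leave any turquoise look-alike of the part that bears cover_center alone. Of the things that look like the part that bears window, the larger one is meant.

How it is judged:
On the way, in this order (a step that is already met when the one before it is completed fails the run):
1. the clamp is swung open while the cover still lies on the stack (value of joint clamp_arm above 1 rad and angle between cover_center's own z axis and vertical below 0.03 rad and z of cover_center in the frame of tray_center below 0.0195 m), for 0.2 s.
2. the cover is tipped up from one corner (or edge) while the rest of it still rests on the tray (angle between cover_center's own z axis and vertical above 0.07 rad and z of cover_center in the frame of tray_center below 0.029 m and z of tray_center in the frame of nest between 0.034 and 0.042 m and angle between tray_center's own z axis and vertical below 0.05 rad and horizontal distance between tray_center and nest below 0.008 m), for 0.1 s.
At the end, for the whole second after the job is handed in: Held by the gripper alone, level within 0.2 rad and still, the cover's centre is within 30 mm of the camera window's axis and 60 to 170 mm above the glass; clamp arm open beyond 1.0 rad; upper tray seated in the nest (8 mm sideways, 4 mm in height, 0.05 rad) (angle between cover_center's own z axis and vertical below 0.2 rad and horizontal distance between cover_center and window below 0.03 m and z of cover_center in the frame of window between 0.06 and 0.17 m and contact force between cover and the fingers above 1 N and linear speed of cover below 0.02 m/s and angular speed of cover below 0.2 rad/s and contact force between cover and camera below 0.1 N and value of joint clamp_arm above 1 rad and z of tray_center in the frame of nest between 0.034 and 0.042 m and angle between tray_center's own z axis and vertical below 0.05 rad and horizontal distance between tray_center and nest below 0.008 m); the arm keeps its last pose, push and grip.
It fails at once if the tray of parts under the cover is lifted, tipped or shifted out of its seat (z of tray_center in the frame of nest above 0.046 m or angle between tray_center's own z axis and vertical above 0.1 rad or horizontal distance between tray_center and nest above 0.015 m).
It fails at once if another thing on the bench is knocked more than 25 mm out of place (distance of any of reel, jar, driver, board, stripper, tweezers from where it was at the start of the episode above 0.025 m).
It also fails if it takes over 54 s, if anything falls off the work surface, if the arm or the gripper's body presses on something with over 40 N, if the wrist force passes 120 N, or if a joint passes its speed limit or range.

## Robot

A 6-joint arm with a two-finger parallel gripper is mounted at the origin on the work surface. World frame = base frame: x ahead of the robot, y to its left, z up, the work surface at z = 0. Lengths are in m, angles in rad, forces in N, time in s.
With the tool pointing down it reaches from about 0.25 to 0.775 m from the base axis. Payload 4 kg.
Tool frame: the origin (TCP) lies on the centre line of the jaws, within the pads' length; the fingertips stand 8 mm ahead of it and the grasp point (between the pads) lies 11 mm behind it; z points along the fingers, y is the direction in which the jaws open and shut (so a half turn about z gives the same grasp; the last joint's range is limited). The gripper opens to 94 mm and grips with 3 to 60 N. Pads are 16 mm wide; open, the fingers measure 119 mm over their backs; the gripper's body (75 mm by 177 mm) begins 78 mm behind the grasp point.
Start: joints at [1.006, 0.087, 1.371, -0, 1.684, -0.103], TCP at [0.245, 0.492, 0.214] pointing down, gripper open.
Joint ranges: [-3.1, 3.1], [-0.76, 2.03], [0.27, 2.55], [-1.08, 4.22], [0.17, 2.65], [-2.57, 2.57]. Speed limits (rad/s): [2.79, 2.79, 3.14, 3.14, 3.14, 3.14].

## Interface

Orientations are given as [roll, pitch, yaw] about the fixed x, y, z axes, in that order (R = Rz(yaw) Ry(pitch) Rx(roll)).
In Python, from bench import robot gives the robot as it stands.
- The arm moves only by the shell command python3 -m crank 'ROWS' [OPENING]. ROWS is JSON, a list of rows, each a list of 4 numbers: the shift along the tool's x, y, z scaled (see below), then the turn about the tool's z scaled (see below). A call has exactly 10 rows; each row shifts and turns the commanded pose from where the row before left it, along the tool's axes as they then stand; what a row does not reach is not made up. The controller multiplies each number of a shift by 0.2 m and each number of a turn by pi/2 rad. A row lasts 1/8 s, in which the tool goes at most 62.5 mm and 10.7 degrees, less where a joint would pass 70% of its speed; a pose out of reach is approached as far as the arm can. A call with a number of a shift or a turn outside -1 to 1 is refused whole. A call with a gripper value outside its range is refused whole. OPENING is the gripper command: -1 is fully open, 1 is shut, values between are in proportion, set as the call begins (- or left out, the last holds). The fingers move at their own pace and stop on an object; the grip force is fixed at half the most. Time passes only in rows, so rows that do not move let the fingers close, or fill a call up. It gives the time, the measured TCP pose, the force and the opening at its end, in the units of the state.
- robot.get_obs(): the state, without advancing time (a new reading comes with each control period).
- robot.snapshot(name): name is "side" or "top"; returns (picture, depth): 400x640x3 uint8, red, green, blue; 400x640 float32, m along the optical axis (not along the pixel's ray), 0 where there is no reading.
- robot.camera_params(name): a dict with "fx", "fy", "cx", "cy" (pixels), "world_from_camera" (4x4, takes a point from camera to world coordinates). Camera axes: x right, y down, z forward; pixel columns grow to the right and rows downward; lengths in m; the calibration is good to about 2 mm. A picture is of the moment at which its call begins. camera_params takes no time and is no camera call.
- robot.close_job(): hands the job in, once; it reports no verdict.
The state is a dict: "time": time; "joint_positions": joint angles; "qvel": joint speeds; "joint_torque": joint torques, N m; "tool_pos": TCP position; "ee_rot": TCP orientation; "wrist_force": force on the tool from outside, world axes, zero at the start; "wrist_torque": the same for the moment, N m; "width": finger opening in m.
Only numpy, scipy, OpenCV 4.12 (cv2) and the standard library are available. Lean on these libraries where they do the work, as an engineer would, in place of code of your own. Each camera call takes 0.05 s, during which the arm holds its last target.

## Working session

There is one attempt and no reset: what is moved stays moved. The work goes in short steps, Python scripts to look and compute and a shell command to move; the robot and the scene stay as the last step left them, time stands still between calls to the robot, and variables do not carry over. Pictures are saved under pics/ and viewed, and the job is handed in when it is done.

```bash
ls; mkdir -p pics
python3 - <<'E'
from bench import robot
import cv2
o=robot.get_obs()
print({k:(v if not hasattr(v,'round') else v) for k,v in o.items()})
import numpy as np
np.set_printoptions(precision=4,suppress=True)
for n in ("side","top"):
    im,d=robot.snapshot(n)
    cv2.imwrite(f"pics/{n}0.png",im[:,:,::-1]); np.save(f"pics/{n}0.npy",d)
    p=robot.camera_params(n); print(n,p)
E
```

```text
pics
{'time': 0.0, 'joint_positions': array([ 1.00588065e+00,  8.79728805e-02,  1.37224452e+00,  2.59092170e-05,
        1.68359236e+00, -1.03121146e-01]), 'qvel': array([-3.68237981e-04,  6.82850949e-04,  2.21481278e-05,  2.24096630e-03,
        1.19144774e-03, -6.07698975e-04]), 'joint_torque': array([-1.12569091e-03, -3.40173197e+01, -3.02429581e+01,  7.15450547e-02,
        3.30048474e-02, -1.46575176e-04]), 'tool_pos': array([0.24477847, 0.49193918, 0.21229933]), 'ee_rot': array([-3.13938998e+00, -2.53839592e-04,  2.67980073e+00]), 'wrist_force': array([-0.07657658,  0.26036669,  0.35653099]), 'wrist_torque': array([-0.00563158, -0.03057555, -0.02274889]), 'width': 0.09418247984217386}
side {'fx': 375.3329964115471, 'fy': 375.3329964115471, 'cx': 319.51019038312154, 'cy': 197.03332074557187, 'world_from_camera': array([[ 0.874 , -0.2562,  0.4129,  0.052 ],
       [-0.4856, -0.4284,  0.762 , -0.7105],
       [-0.0184, -0.8665, -0.4989,  0.5656],
       [ 0.    ,  0.    ,  0.    ,  1.    ]])}
top {'fx': 513.4343902033642, 'fy': 513.4343902033642, 'cx': 321.84964651282536, 'cy': 201.6481898601909, 'world_from_camera': array([[-0.0244, -0.9919,  0.1247,  0.3047],
       [-0.9995,  0.0265,  0.0148, -0.0115],
       [-0.018 , -0.1243, -0.9921,  1.3755],
       [ 0.    ,  0.    ,  0.    ,  1.    ]])}
```

View pics/side0.png

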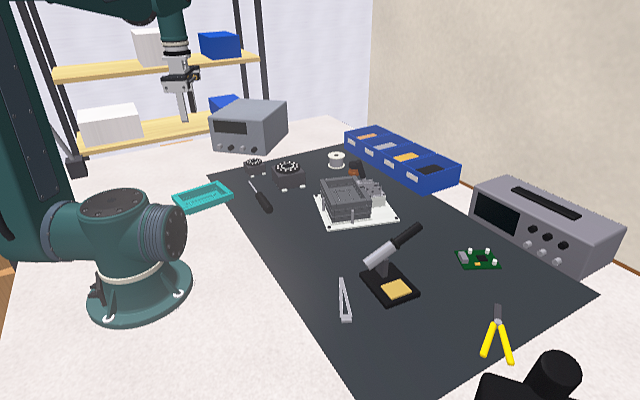

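View pics/top0.png

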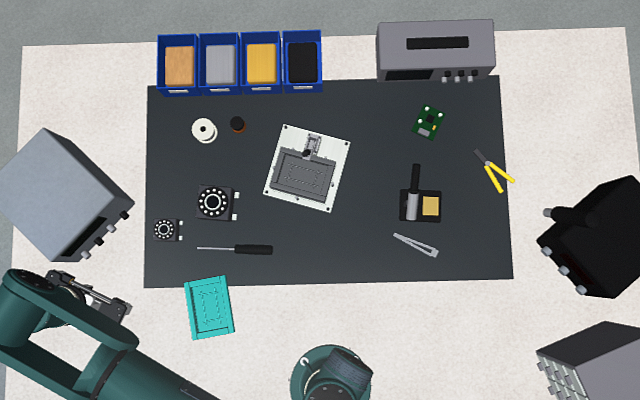

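```bash
cat > h.py <<'E'
import numpy as np, cv2
from bench import robot
np.set_printoptions(precision=4,suppress=True)
def ray(n,u,v,z):
    p=robot.camera_params(n);T=p["world_from_camera"]
    d=T[:3,:3]@np.array([(u-p["cx"])/p["fx"],(v-p["cy"])/p["fy"],1.])
    o=T[:3,3];return o+d*(z-o[2])/d[2]
def proj(n,P):
    p=robot.camera_params(n);T=p["world_from_camera"]
    c=T[:3,:3].T@(np.asarray(P)-T[:3,3]);return np.array([p["fx"]*c[0]/c[2]+p["cx"],p["fy"]*c[1]/c[2]+p["cy"]])
def snap(n,name,box=None,s=1):
    im,d=robot.snapshot(n); b=im[:,:,::-1].copy()
    np.save(f"pics/{name}.npy",d); cv2.imwrite(f"pics/{name}_full.png",b)
    if box: b=b[box[1]:box[3],box[0]:box[2]]
    cv2.imwrite(f"pics/{name}.png",cv2.resize(b,None,fx=s,fy=s,interpolation=cv2.INTER_CUBIC));return im,d
E
python3 - <<'E'
from h import *
im=cv2.imread("pics/top0.png")
crop=im[110:225,250:365]; cv2.imwrite("pics/nestz.png",cv2.resize(crop,None,fx=5,fy=5,interpolation=cv2.INTER_CUBIC))
m=(im.min(2)>190).astype(np.uint8); m[:, :255]=0;m[:,360:]=0;m[:115]=0;m[220:]=0
c=max(cv2.findContours(m,cv2.RETR_EXTERNAL,cv2.CHAIN_APPROX_NONE)[0],key=cv2.contourArea)
r=cv2.minAreaRect(c); print(r)
B=np.array([ray("top",u,v,.006) for u,v in cv2.boxPoints(r)]);print(B,B.mean(0))
for i in range(4): print(np.linalg.norm(B[i]-B[i-1]),np.degrees(np.arctan2(*(B[i]-B[i-1])[1::-1])))
# camera window ring
g=im[180:225,190:245]; cv2.imwrite("pics/camz.png",cv2.resize(g,None,fx=8,fy=8,interpolation=cv2.INTER_CUBIC))
s=cv2.imread("pics/side0.png")[150:240,300:410]; cv2.imwrite("pics/nestside.png",cv2.resize(s,None,fx=6,fy=6,interpolation=cv2.INTER_CUBIC))
E
```

```text
((306.0203552246094, 167.4276123046875), (69.7621078491211, 73.37205505371094), 15.708636283874512)
[[ 0.5038  0.1686  0.006 ]
 [ 0.6982  0.112   0.006 ]
 [ 0.6399 -0.0705  0.006 ]
 [ 0.4478 -0.0113  0.006 ]] [0.5724 0.0497 0.006 ]
0.18840158730552542 72.70291062990495
0.20244828794567743 -16.238413959025134
0.19159099191717288 -107.72572180897937
0.20098121208325376 162.8615454807124
```

View pics/nestz.png

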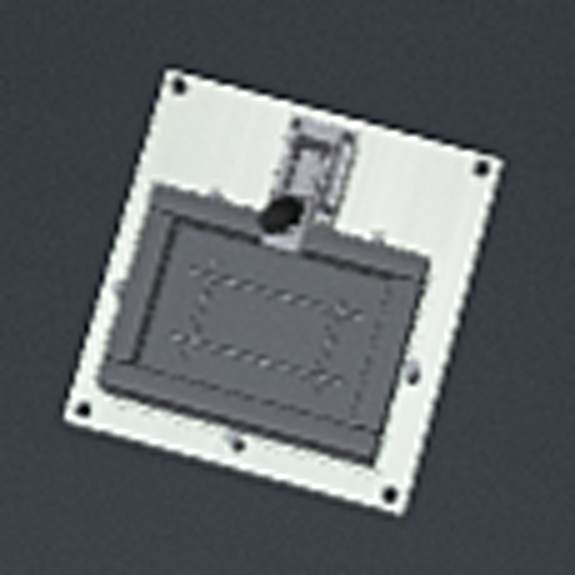

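View pics/camz.png

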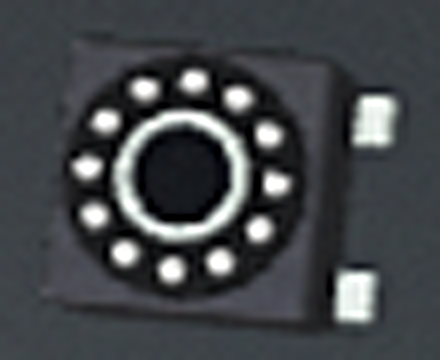

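View pics/nestside.png

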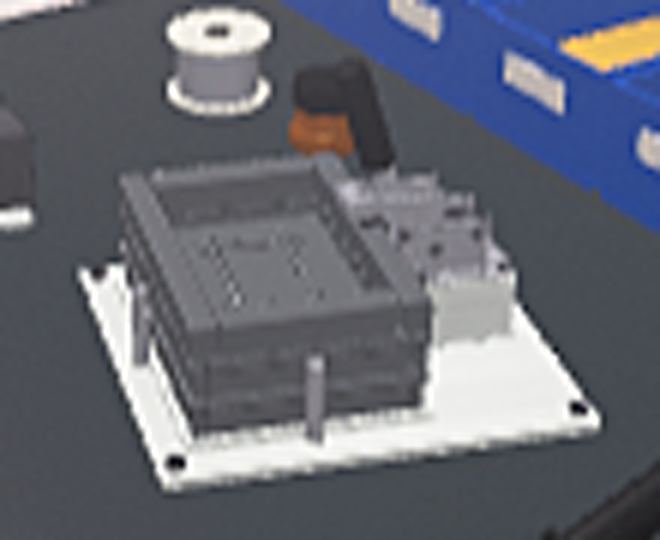

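Run:
```python
from h import *
d=np.load("pics/top0.npy");p=robot.camera_params("top");T=p["world_from_camera"]
v,u=np.mgrid[:400,:640]
C=np.stack([(u-p["cx"])/p["fx"]*d,(v-p["cy"])/p["fy"]*d,d],-1)
W=C@T[:3,:3].T+T[:3,3]
np.save("pics/W.npy",W)
reg=(u>255)&(u<360)&(v>115)&(v<220)
sel=reg&(W[...,2]>.06)&(W[...,2]<.076)
P=W[sel]; print(len(P),np.median(P[:,2]))
c=cv2.findContours(sel.astype(np.uint8),cv2.RETR_EXTERNAL,cv2.CHAIN_APPROX_NONE)[0];c=max(c,key=cv2.contourArea)
Q=np.array([ray("top",a,b,.068)[:2] for a,b in c[:,0].astype(float)])
r=cv2.minAreaRect((Q*1000).astype(np.float32));print(r, cv2.boxPoints(r))
th=np.radians(-16.9);ex=np.array([np.cos(th),np.sin(th)]);ey=np.array([-ex[1],ex[0]])
a=Q@ex;b=Q@ey;print(a.min(),a.max(),b.min(),b.max())
for q in [(1,5),(2,4)]: 
  m=(np.percentile(a,q[0])+np.percentile(a,100-q[0]))/2*ex+(np.percentile(b,q[0])+np.percentile(b,100-q[0]))/2*ey;print(m)
pc=np.array([.5724,.0497]);print("plate c in ex,ey",pc@ex,pc@ey)
# handle pts
h=reg&(W[...,2]>.085);print("high pts",W[h].mean(0),h.sum(),W[h][:,2].max())
# pins/ window
im=cv2.imread("pics/top0.png")
g=(im.min(2)>170).astype(np.uint8);g[:180]=0;g[225:]=0;g[:,:190]=0;g[:,230:]=0
n,l,s,cc=cv2.connectedComponentsWithStats(g)
pts=[]
for i in range(1,n): print(s[i],cc[i])
for i in range(1,n):
  if s[i][4]<30: pts.append(cc[i])
ys,xs=np.nonzero(g);r=cv2.minEnclosingCircle(np.stack([xs,ys],1).astype(np.float32));print(r,"win",ray("top",*r[0],.06))
reg2=(u>190)&(u<230)&(v>180)&(v<222)&(W[...,2]>.05)&(W[...,2]<.07);print(W[reg2].mean(0),reg2.sum(), np.median(W[reg2][:,2]))
```

```text
1079 0.06817121601370979
((543.6654052734375, 58.279502868652344), (150.00869750976562, 110.64031982421875), 72.86756896972656) [[468.7051   2.8997]
 [574.436  -29.6929]
 [618.6257 113.6594]
 [512.8948 146.2519]]
0.44772726179613287 0.5587796632658645 0.13871282224387024 0.288851895788133
[0.5436 0.0583]
[0.5436 0.0583]
plate c in ex,ey 0.5332321964927413 0.2139515707433028
high pts [0.4834 0.0244 0.5745] 106 1.3755481096982276
[213 189   3   2   6] [214.  189.5]
[207 190   2   2   4] [207.5 190.5]
[218 191   3   3   7] [219.     191.7143]
[202 194   3   2   6] [203.  194.5]
[205 194  16  16  66] [212.5909 201.4545]
[222 196   3   2   6] [223.  196.5]
[199 200   4   2   6] [200.5    200.3333]
[223 202   3   2   6] [224.  202.5]
[200 206   3   2   5] [201.2 206.4]
[221 207   3   3   6] [221.8333 208.1667]
[204 210   3   3   6] [205.1667 211.1667]
[216 211   3   3   7] [217.     212.2857]
[210 212   3   3   7] [211.     213.2857]
((212.03366088867188, 201.33541870117188), 13.101995468139648) win [0.4785 0.2929 0.06  ]
[0.4776 0.292  0.058 ] 912 0.058519686074731236
```

```bash
python3 -m crank '[[0,0,0,-0.105],[-0.232,-0.182,0,0],[-0.232,-0.182,0,0],[-0.232,-0.182,0,0],[-0.232,-0.182,0,0],[-0.232,-0.182,0,0],[-0.232,-0.182,0,0],[-0.232,-0.182,0,0],[-0.232,-0.182,0,0],[-0.2,-0.18,0.1,0]]' 1
cat >> h.py <<'E'
N0=np.array([.5436,.0583]);TH=np.radians(-17.0)
EX=np.array([np.cos(TH),np.sin(TH)]);EY=np.array([-EX[1],EX[0]])
def nest(P): q=np.asarray(P)[:2]-N0; return np.array([q@EX,q@EY,P[2]])*1000
def world(x,y,z): return np.r_[N0+(x*EX+y*EY)/1000,z/1000]
def st():
    o=robot.get_obs(); print("t",round(o["time"],3),"nest xyz",nest(o["tool_pos"]),"rot",o["ee_rot"],"F",o["wrist_force"],"M",o["wrist_torque"],"w",round(o["width"]*1000,2))
E
python3 - <<'E'
from h import *
st(); print(nest(ray("top",250+283/5,110+215/5,.123)))
E
```

```text
time: 1.35
tool_pos: [0.5444, 0.0574, 0.1946]
ee_rot: [3.14, 0.003, 2.844]
wrist_force: [-0.4, 0.1, -0.1]
width: 0.0005
t 1.35 nest xyz [  1.0813  -0.6596 194.5727] rot [3.1403 0.0034 2.8442] F [-0.447   0.1276 -0.0822] M [ 0.0361  0.0018 -0.0214] w 0.53
[ 44.4915  -3.2155 123.    ]
```

```bash
python3 -m crank '[[0,0,0.15,0],[0,0,0.15,0],[-0.12,0,0,0],[-0.108,0,-0.007,0],[-0.087,0,-0.045,0],[-0.06,0,0,0],[-0.056,0,0.005,0],[-0.052,0,0.015,0],[-0.048,0,0.021,0],[-0.045,0,0.029,0]]' 1
python3 - <<'E'
from h import *
st(); snap("side","s1",(300,110,420,240),5)
E
```

```text
time: 2.6
tool_pos: [0.6533, 0.0254, 0.1295]
ee_rot: [3.141, 0.0, 2.845]
wrist_force: [-0.4, -0.1, 0.4]
width: 0.0005
t 2.6 nest xyz [114.5394   0.6386 129.5202] rot [3.1414 0.0002 2.8448] F [-0.3521 -0.0908  0.3978] M [ 0.0154 -0.0087 -0.0417] w 0.46
```

View pics/s1.png

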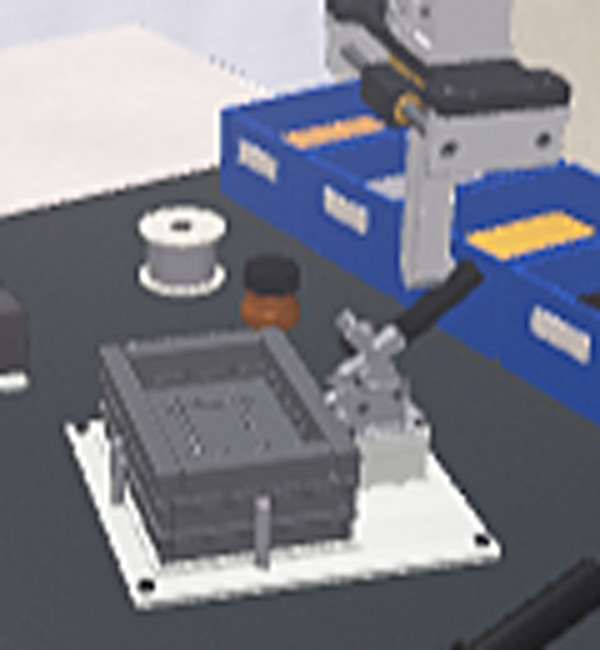

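```bash
python3 -m crank '[[-0.04,0,0.03,0],[-0.03,0,0.03,0],[-0.025,0,0.03,0],[-0.02,0,0.025,0],[-0.015,0,0.015,0],[0,0,0,0],[0,0,0,0],[0,0,0,0],[0,0,0,0],[0,0,0,0]]' 1
python3 - <<'E'
from h import *
st(); snap("side","s2",(300,110,420,240),5)
E
```

```text
time: 3.9
tool_pos: [0.6759, 0.0185, 0.1045]
ee_rot: [-3.141, -0.004, 2.845]
wrist_force: [-6.9, 1.1, 3.6]
width: 0.0004
t 3.9 nest xyz [138.1645   0.6716 104.4688] rot [-3.1414 -0.0037  2.8452] F [-6.8625  1.0841  3.616 ] M [ 0.2425  1.1161 -0.0317] w 0.37
```

View pics/s2.png

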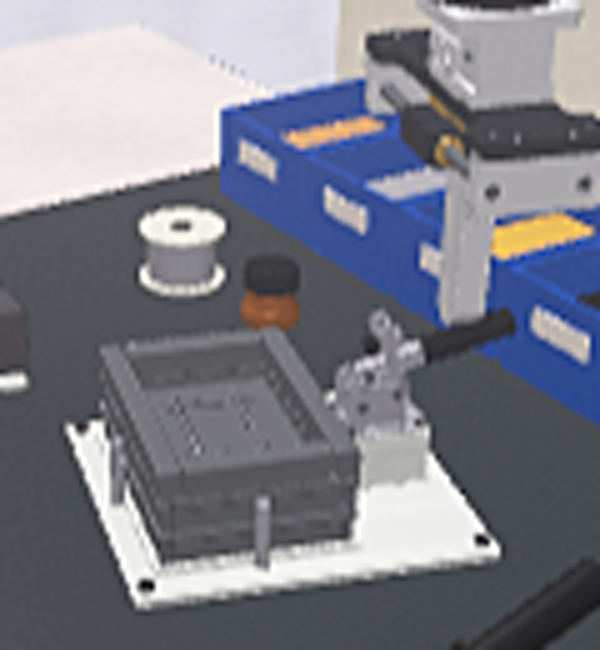

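```bash
python3 -m crank '[[0.01,0,-0.2,0],[0,0,-0.2,0],[0.2125,0.0825,0,0],[0.2125,0.0825,0,0],[0.2125,0.0825,0,0],[0.2125,0.0825,0,0],[0,0,0.2,0],[0,0,0.25,0],[0,0,0,0],[0,0,0,0]]' 0.15
python3 - <<'E'
from h import *
st(); snap("side","s3",(290,100,420,240),5)
snap("top","t3",(250,110,365,225),5)
E
```

```text
time: 5.2
tool_pos: [0.5337, 0.1315, 0.0957]
ee_rot: [3.14, 0.003, 2.845]
wrist_force: [0.2, -0.6, 0.3]
width: 0.0398
t 5.2 nest xyz [-30.8888  67.0543  95.7251] rot [3.1403 0.0026 2.8446] F [ 0.178  -0.5782  0.312 ] M [ 0.0091 -0.0144 -0.0373] w 39.79
```

View pics/s3.png

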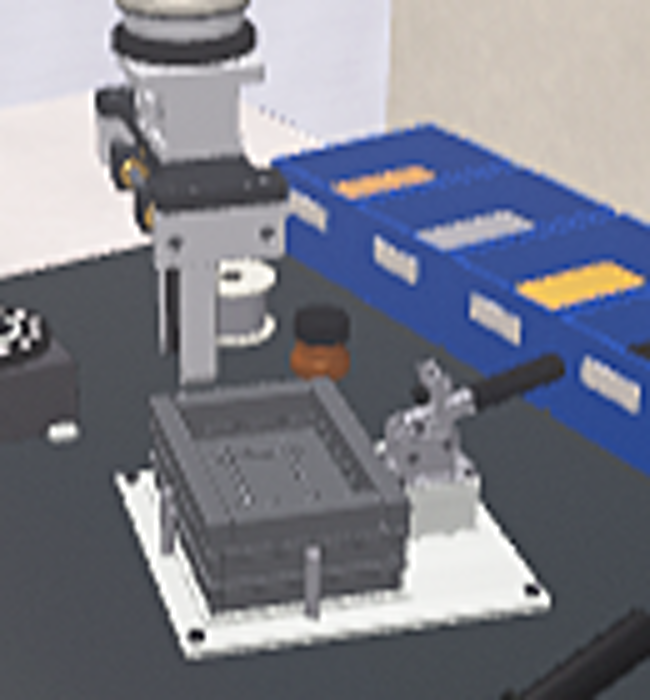

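View pics/t3.png

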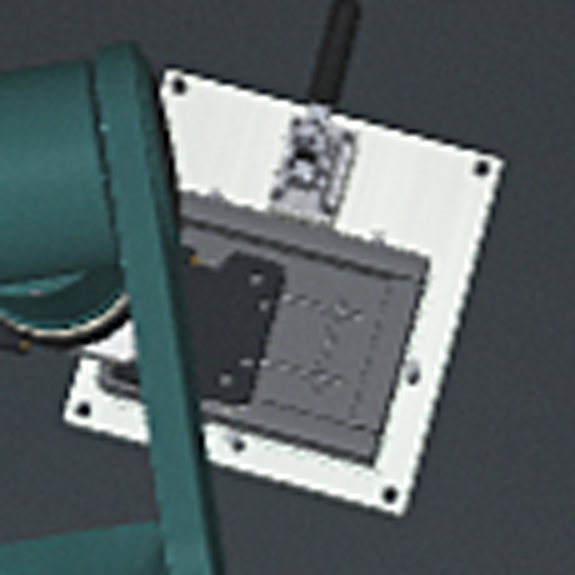

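```bash
python3 -m crank '[[-0.012,0,0,0],[0,0,0.08,0],[0,0,0.08,0],[0,0,0.009,0],[0,0,0,0],[0,0,0,0],[0,0,0,0],[0,0,0,0],[0,0,0,0],[0,0,0,0]]' 0.55
python3 - <<'E'
from h import *
st(); snap("side","s4",(290,100,420,240),5)
E
```

```text
time: 6.55
tool_pos: [0.5347, 0.1307, 0.0602]
ee_rot: [3.141, 0.0, 2.845]
wrist_force: [-0.7, -1.0, -0.5]
width: 0.0213
t 6.55 nest xyz [-29.6267  66.6123  60.1609] rot [3.1415 0.0001 2.8447] F [-0.6934 -1.0042 -0.535 ] M [ 0.0167  0.0036 -0.0674] w 21.33
```

View pics/s4.png

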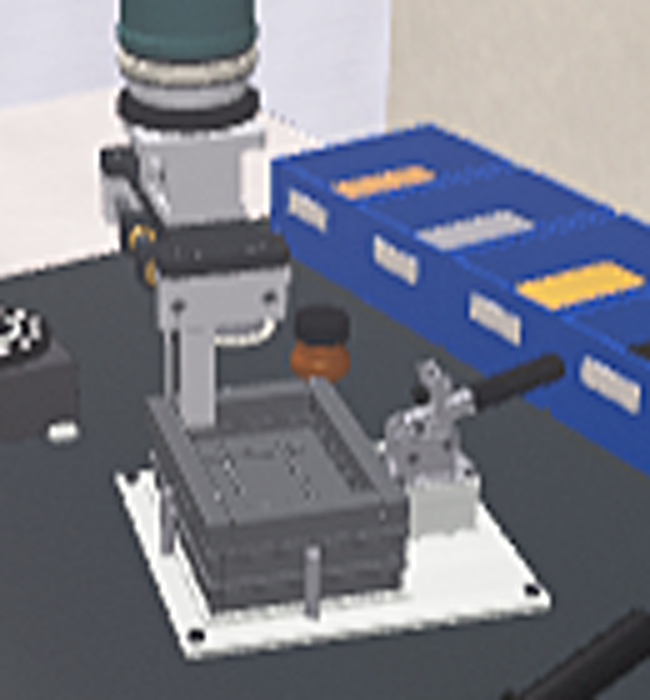

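```bash
python3 -m crank '[[0,0,-0.015,0],[0,0,0,0],[0,0,0,0],[0,0,0,0],[0,0,0,0],[0,0,0,0],[0,0,0,0],[0,0,0,0],[0,0,0,0],[0,0,0,0]]' 0.664
python3 - <<'E'
from h import *
st()
E
```

```text
time: 7.85
tool_pos: [0.5348, 0.1306, 0.0635]
ee_rot: [3.142, 0.0, 2.845]
wrist_force: [-2.3, -0.4, 5.2]
width: 0.0161
t 7.85 nest xyz [-29.5017  66.5523  63.4979] rot [3.1416 0.0004 2.8447] F [-2.28   -0.4492  5.1616] M [-0.1931  0.3632  0.0262] w 16.13
```

```bash
python3 -m crank '[[0,0,-0.005,0],[0,0,0,0],[0,0,0,0],[0,0,0,0],[0,0,0,0],[0,0,0,0],[0,0,0,0],[0,0,0,0],[0,0,0,0],[0,0,0,0]]' 0.664
python3 - <<'E'
from h import *
st()
E
```

```text
time: 9.1
tool_pos: [0.5345, 0.1307, 0.0639]
ee_rot: [-3.142, -0.0, 2.845]
wrist_force: [-0.5, -0.2, -2.9]
width: 0.0158
t 9.1 nest xyz [-29.8604  66.5543  63.9465] rot [-3.1416 -0.0005  2.8447] F [-0.4904 -0.1565 -2.8634] M [ 0.0071  0.0732 -0.0018] w 15.77
```

```bash
python3 -m crank '[[0,0,-0.005,0],[0,0,0,0],[0,0,0,0],[0,0,0,0],[0,0,0,0],[0,0,-0.005,0],[0,0,0,0],[0,0,0,0],[0,0,0,0],[0,0,0,0]]' 0.664
python3 - <<'E'
from h import *
st(); snap("side","s5",(310,150,410,240),6)
E
```

```text
time: 10.35
tool_pos: [0.5347, 0.1307, 0.0661]
ee_rot: [3.141, -0.0, 2.845]
wrist_force: [-0.5, -0.3, -3.2]
width: 0.016
t 10.35 nest xyz [-29.6756  66.6471  66.0742] rot [ 3.1415 -0.      2.8448] F [-0.4801 -0.3032 -3.2415] M [-0.0337 -0.0051 -0.0611] w 16.01
```

View pics/s5.png

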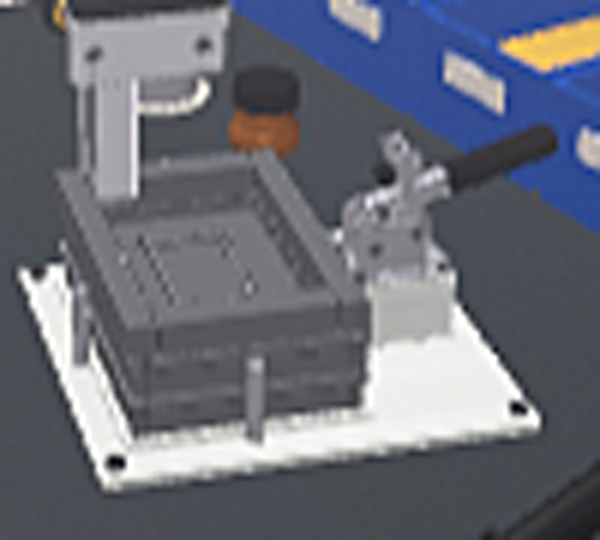

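```bash
cat >> h.py <<'E'
def cloud(n,d):
    p=robot.camera_params(n);T=p["world_from_camera"];v,u=np.mgrid[:400,:640]
    C=np.stack([(u-p["cx"])/p["fx"]*d,(v-p["cy"])/p["fy"]*d,d],-1)
    W=C@T[:3,:3].T+T[:3,3]; q=W[...,:2]-N0
    return np.stack([q@EX,q@EY,W[...,2]],-1)*1000
def pan(d,n="side",dz=0,xr=(-30,30),yr=(-50,20)):
    W=cloud(n,d); m=(d>0)&(W[...,0]>xr[0])&(W[...,0]<xr[1])&(W[...,1]>yr[0])&(W[...,1]<yr[1])&(W[...,2]>35+dz)&(W[...,2]<65+dz)
    P=W[m]; A=np.c_[P[:,:2],np.ones(len(P))]
    for _ in range(3):
        c=np.linalg.lstsq(A,P[:,2],rcond=None)[0]; r=P[:,2]-A@c; k=abs(r)<3*max(r.std(),.3); P=P[k];A=A[k]
    print("pan n",len(P),"slope x,y",c[:2],"tilt",np.hypot(*c[:2]),"z at 0",c[2],"std",r.std())
E
python3 - <<'E'
from h import *
for n in ("side0","s1","s2","s3","s4","s5"): print(n); pan(np.load(f"pics/{n}.npy"))
E
```

```text
side0
pan n 156 slope x,y [ 0.001  -0.0056] tilt 0.005651464096480992 z at 0 41.57311716542347 std 1.1415372768098382
s1
pan n 160 slope x,y [0.0054 0.0001] tilt 0.0054078165856986955 z at 0 41.59880538421142 std 1.1256825094578171
s2
pan n 151 slope x,y [ 0.0139 -0.0078] tilt 0.015877007791492974 z at 0 41.51579498886303 std 0.9940213910502191
s3
pan n 158 slope x,y [ 0.0044 -0.0132] tilt 0.013905676445888198 z at 0 41.61558341051165 std 1.046440773212229
s4
pan n 159 slope x,y [ 0.0056 -0.0039] tilt 0.006877750950753379 z at 0 41.68060305998971 std 1.059286338790789
s5
pan n 156 slope x,y [0.0014 0.004 ] tilt 0.00423795711408983 z at 0 43.10598625168543 std 1.0514462396927915
```

Run:
```python
from h import *
a=cv2.imread("pics/s4_full.png");b=cv2.imread("pics/s5_full.png")
x0,y0,x1,y1=315,175,385,230
A=cv2.resize(a[y0:y1,x0:x1],None,fx=9,fy=5.4*1,interpolation=cv2.INTER_CUBIC);B=cv2.resize(b[y0:y1,x0:x1],None,fx=9,fy=5.4,interpolation=cv2.INTER_CUBIC)
cv2.imwrite("pics/cmp.png",cv2.convertScaleAbs(np.vstack([A,B]),alpha=1.8))
# pan by quadrants
for n in ("s3","s4","s5"):
  W=cloud("side",np.load(f"pics/{n}.npy"))
  for nm,xr,yr in (("-x rim",(-53,-43),(-70,40)),("-y rim",(-50,50),(-73,-61)),("+x rim",(43,53),(-70,70))):
    m=(W[...,0]>xr[0])&(W[...,0]<xr[1])&(W[...,1]>yr[0])&(W[...,1]<yr[1])&(W[...,2]>60)&(W[...,2]<80)
    P=W[m]; ax=0 if nm=="-y rim" else 1
    c=np.polyfit(P[:,ax],P[:,2],1); print(n,nm,m.sum(),"slope",c[0],"z0",c[1])
```

```text
s3 -x rim 88 slope -0.002049064884672232 z0 65.75062717866948
s3 -y rim 76 slope 0.0015368381128248463 z0 66.26747462375029
s3 +x rim 102 slope -0.0004179105533229369 z0 65.70579097939165
s4 -x rim 83 slope 0.010827566209065755 z0 66.39115194112648
s4 -y rim 77 slope -0.0011705583992449975 z0 66.24297474849766
s4 +x rim 94 slope -0.003167623551013665 z0 65.9975279260011
s5 -x rim 75 slope 0.009988579938102645 z0 68.14683884739799
s5 -y rim 82 slope -0.013961845471967707 z0 67.18804745322046
s5 +x rim 87 slope 0.008759959126334647 z0 67.58598667223892
```

View pics/cmp.png

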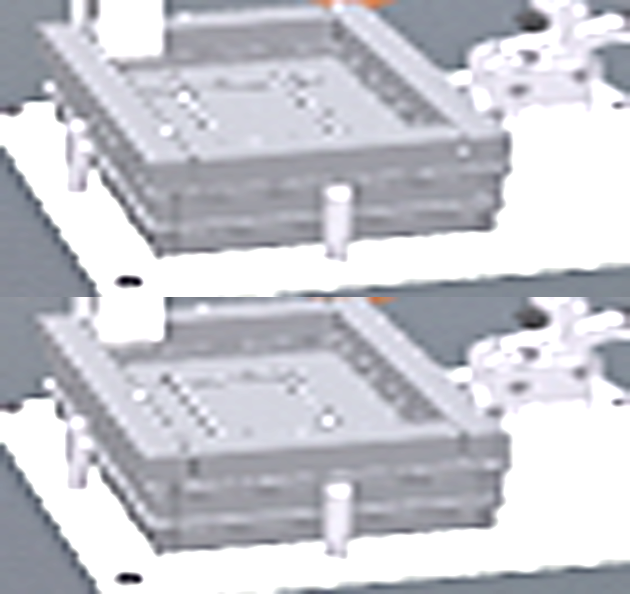

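```bash
python3 -m crank '[[0,0,0,0],[0,0,0,0],[0,0,0,0],[0,0,0,0],[0,0,-0.005,0],[0,0,0,0],[0,0,0,0],[0,0,0,0],[0,0,0,0],[0,0,0,0]]' 0.661
cat >> h.py <<'E'
def rims(d):
    W=cloud("side",d)
    for nm,xr,yr in (("-x rim",(-53,-43),(-70,40)),("-y rim",(-50,50),(-73,-61)),("+x rim",(43,53),(-70,70))):
        m=(W[...,0]>xr[0])&(W[...,0]<xr[1])&(W[...,1]>yr[0])&(W[...,1]<yr[1])&(W[...,2]>60)&(W[...,2]<88)
        P=W[m]; ax=0 if nm=="-y rim" else 1
        c=np.polyfit(P[:,ax],P[:,2],1); print(nm,"slope %.4f z0 %.2f"%(c[0],c[1]))
E
python3 - <<'E'
from h import *
st(); im,d=snap("side","s6",(310,150,410,240),6); pan(d); rims(d)
E
```

```text
time: 11.65
tool_pos: [0.5347, 0.1306, 0.0671]
ee_rot: [-3.142, -0.0, 2.845]
wrist_force: [0.7, -1.5, -3.4]
width: 0.0162
t 11.65 nest xyz [-29.6603  66.5812  67.0672] rot [-3.1416 -0.      2.8448] F [ 0.6622 -1.4946 -3.3937] M [-0.0384 -0.0675 -0.0114] w 16.23
pan n 161 slope x,y [-0.0044 -0.0012] tilt 0.004548426227609523 z at 0 43.754911541239935 std 1.129935757186261
-x rim slope 0.0159 z0 68.72
-y rim slope -0.0074 z0 67.04
+x rim slope 0.0186 z0 68.00
```

```bash
cat >> h.py <<'E'
def face(name,out,cam="side",plane="-x"):
    im=cv2.imread(f"pics/{name}_full.png")
    R=[(-80,75),(80,75),(80,5),(-80,5)] # (horizontal,z)
    src=np.float32([proj(cam,world(-55,h,z) if plane=="-x" else world(h,-75,z)) for h,z in R])
    dst=np.float32([[ (h+80)*4,(80-z)*4] for h,z in R])
    return cv2.warpPerspective(im,cv2.getPerspectiveTransform(src,dst),(640,300),flags=cv2.INTER_CUBIC)
E
python3 - <<'E'
from h import *
for pl in ("-x","-y"):
  cv2.imwrite(f"pics/face{pl}.png",cv2.convertScaleAbs(np.vstack([face("s4",0,plane=pl)[:290],face("s6",0,plane=pl)[:290]]),alpha=1.6))
E
```

```text
(no output)
```

View pics/face-x.png

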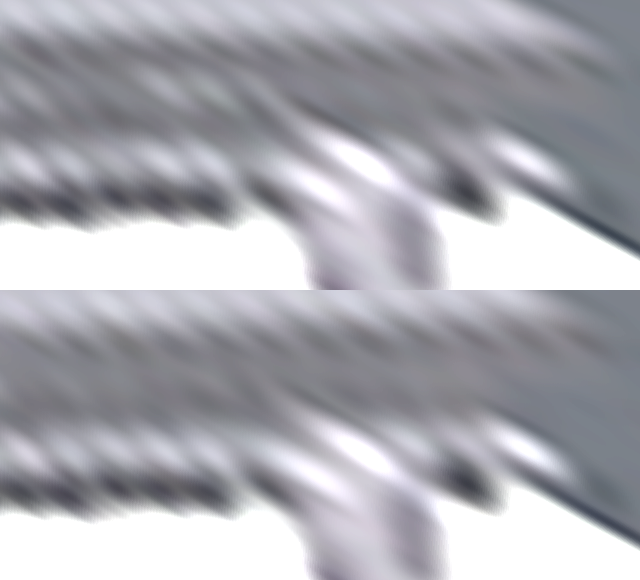

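View pics/face-y.png

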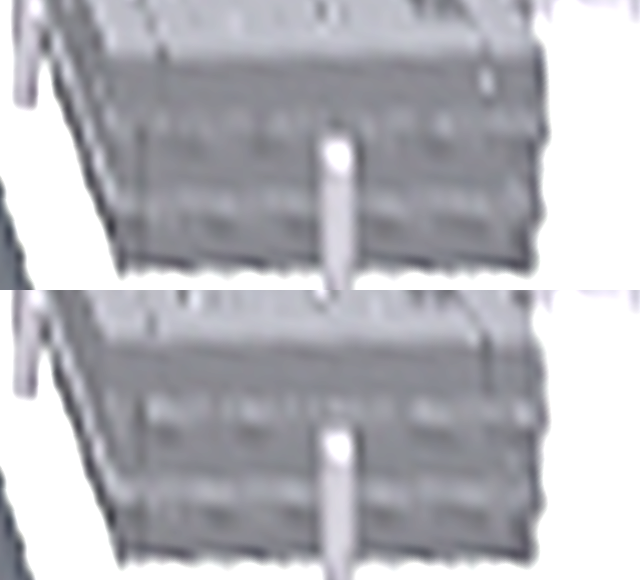

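```bash
python3 -m crank '[[0,0,-0.015,0],[0,0,0,0],[0,0,0,0],[0,0,0,0],[0,0,0,0],[0,0,0,0],[0,0,0,0],[0,0,0,0],[0,0,0,0],[0,0,0,0]]' 0.661
python3 - <<'E'
from h import *
st(); im,d=snap("side","s7",(310,150,410,240),6); pan(d); rims(d)
im,d=snap("top","t7",(250,110,365,225),5)
cv2.imwrite(f"pics/face7.png",cv2.convertScaleAbs(np.vstack([face("s7",0,plane="-x")[:290],face("s7",0,plane="-y")[:290]]),alpha=1.6))
E
```

```text
time: 12.95
tool_pos: [0.5347, 0.1307, 0.0701]
ee_rot: [3.141, -0.0, 2.845]
wrist_force: [-0.2, 0.1, -3.6]
width: 0.0161
t 12.95 nest xyz [-29.6504  66.6435  70.0971] rot [ 3.1414 -0.      2.8447] F [-0.243   0.0828 -3.6284] M [ 0.1987 -0.0293  0.0435] w 16.08
pan n 167 slope x,y [-0.0194  0.0277] tilt 0.03382002476391092 z at 0 45.440489807442674 std 1.061420266048035
-x rim slope 0.0271 z0 71.18
-y rim slope -0.0120 z0 67.88
+x rim slope 0.0291 z0 69.01
```

View pics/s7.png

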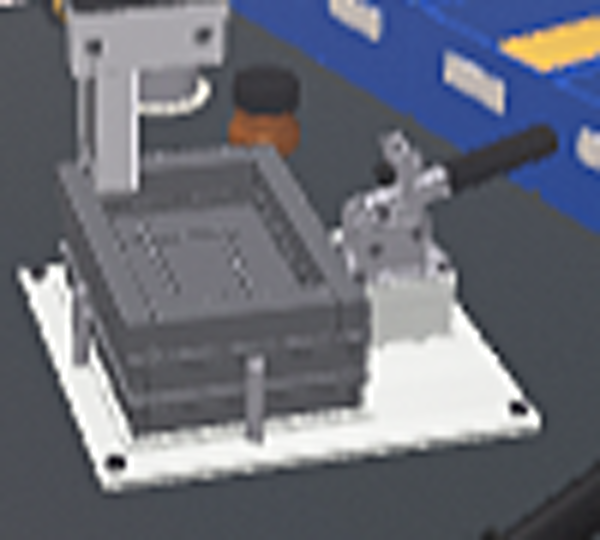

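View pics/face7.png

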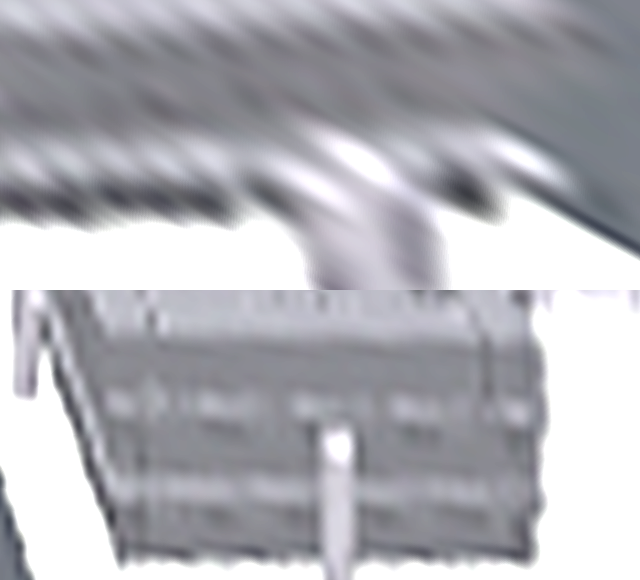

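View pics/t7.png

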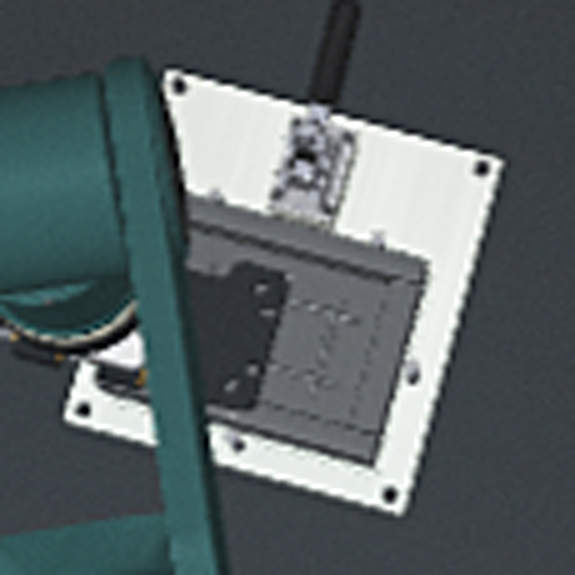

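Run:
```python
from h import *
for n in("s4","s7"):
    d=np.load(f"pics/{n}.npy");W=cloud("side",d)
    im=cv2.imread(f"pics/{n}_full.png").mean(2)
    # vertical scan at nest -y face, several x ; and -x face several y
    for pl,h in [("-y",-40),("-y",-20),("-y",40),("-x",-60),("-x",-30),("-x",30)]:
        row=[]
        for z in range(20,76,2):
            P=world(h,-75,z) if pl=="-y" else world(-55,h,z)
            u,v=proj("side",P); row.append(int(cv2.getRectSubPix(im.astype(np.float32),(1,1),(float(u),float(v)))[0,0]))
        print(n,pl,h,row)
```

```text
s4 -y -40 [87, 88, 91, 95, 98, 98, 93, 90, 89, 89, 89, 87, 87, 89, 97, 98, 94, 88, 85, 85, 85, 84, 82, 83, 95, 114, 121, 121]
s4 -y -20 [86, 87, 88, 94, 97, 96, 91, 88, 88, 88, 89, 89, 89, 89, 95, 96, 95, 90, 88, 89, 88, 88, 89, 103, 114, 122, 125, 125]
s4 -y 40 [83, 81, 81, 93, 103, 102, 95, 88, 88, 88, 89, 90, 91, 92, 94, 95, 93, 88, 88, 97, 99, 97, 89, 94, 104, 116, 118, 118]
s4 -x -60 [214, 155, 109, 75, 72, 72, 74, 90, 106, 112, 106, 96, 92, 86, 80, 79, 80, 83, 83, 83, 81, 82, 82, 79, 83, 93, 109, 118]
s4 -x -30 [202, 180, 153, 114, 89, 74, 84, 93, 100, 108, 114, 112, 102, 89, 84, 84, 86, 86, 88, 94, 94, 90, 84, 85, 90, 91, 101, 116]
s4 -x 30 [144, 151, 163, 163, 156, 122, 101, 92, 94, 96, 91, 91, 93, 93, 92, 89, 86, 83, 83, 84, 85, 84, 84, 91, 96, 100, 109, 117]
s7 -y -40 [87, 88, 89, 93, 99, 108, 104, 97, 87, 86, 87, 87, 88, 90, 94, 101, 108, 103, 96, 87, 88, 88, 87, 86, 97, 117, 124, 123]
s7 -y -20 [85, 86, 88, 94, 99, 103, 99, 93, 86, 87, 88, 84, 82, 84, 97, 103, 104, 95, 90, 88, 87, 87, 87, 91, 100, 114, 120, 122]
s7 -y 40 [83, 80, 79, 93, 105, 106, 99, 90, 88, 87, 87, 87, 87, 87, 90, 91, 89, 87, 85, 87, 86, 84, 83, 89, 99, 108, 114, 118]
s7 -x -60 [216, 157, 110, 75, 71, 72, 75, 90, 106, 116, 115, 108, 100, 93, 86, 84, 83, 83, 83, 84, 84, 84, 82, 78, 84, 94, 110, 116]
s7 -x -30 [202, 180, 153, 114, 88, 72, 82, 92, 99, 109, 118, 121, 114, 103, 92, 85, 83, 83, 83, 83, 84, 84, 83, 85, 88, 88, 92, 99]
s7 -x 30 [143, 150, 163, 163, 155, 122, 100, 90, 95, 102, 103, 105, 110, 109, 106, 99, 92, 87, 86, 85, 86, 87, 88, 86, 86, 89, 97, 101]
```

```bash
python3 -m crank '[[0,0,0.012,0],[0,0,0.012,0],[0,0,0.011,0],[0,0,0,0],[0,0,0,0],[0,0,0,0],[0,0,0,0],[0,0,0,0],[0,0,0,0],[0,0,0,0]]' 0.661
python3 - <<'E'
from h import *
st(); im,d=snap("side","s8",(310,150,410,240),6); pan(d); rims(d)
E
```

```text
time: 14.3
tool_pos: [0.535, 0.1308, 0.0634]
ee_rot: [3.141, 0.001, 2.845]
wrist_force: [0.2, 1.2, 2.3]
width: 0.0161
t 14.3 nest xyz [-29.3837  66.8438  63.4082] rot [3.1409 0.0007 2.8448] F [0.2429 1.1893 2.2616] M [ 0.4088 -0.1847  0.0095] w 16.11
pan n 148 slope x,y [ 0.0056 -0.0089] tilt 0.010491720338731848 z at 0 41.58345468576157 std 1.1447667565788833
-x rim slope -0.0027 z0 66.27
-y rim slope -0.0017 z0 66.04
+x rim slope -0.0017 z0 66.18
```

```bash
python3 -m crank '[[0,0,-0.075,0],[0,0,0,0],[0,0,0,0],[0,0,0,0],[0,0,0,0],[0,0,0,0],[0,0,0,0],[0,0,0,0],[0,0,0,0],[0,0,0,0]]' 0.661
python3 - <<'E'
from h import *
st(); im,d=snap("side","s9",(310,150,410,240),6); pan(d,dz=8); rims(d)
cv2.imwrite(f"pics/face9.png",cv2.convertScaleAbs(np.vstack([face("s8",0,plane="-y")[:290],face("s9",0,plane="-y")[:290]]),alpha=1.6))
E
```

```text
time: 15.6
tool_pos: [0.5347, 0.1307, 0.0781]
ee_rot: [3.142, 0.0, 2.845]
wrist_force: [0.3, -0.5, -1.2]
width: 0.0163
t 15.6 nest xyz [-29.6434  66.6184  78.1138] rot [3.1415 0.     2.8448] F [ 0.2579 -0.5229 -1.1709] M [ 0.0808  0.0294 -0.0041] w 16.26
pan n 175 slope x,y [-0.0178  0.0323] tilt 0.03687514188580748 z at 0 52.74994201984846 std 1.1284441730594543
-x rim slope 0.0575 z0 77.88
-y rim slope -0.0090 z0 74.06
+x rim slope 0.0433 z0 76.44
```

View pics/s9.png

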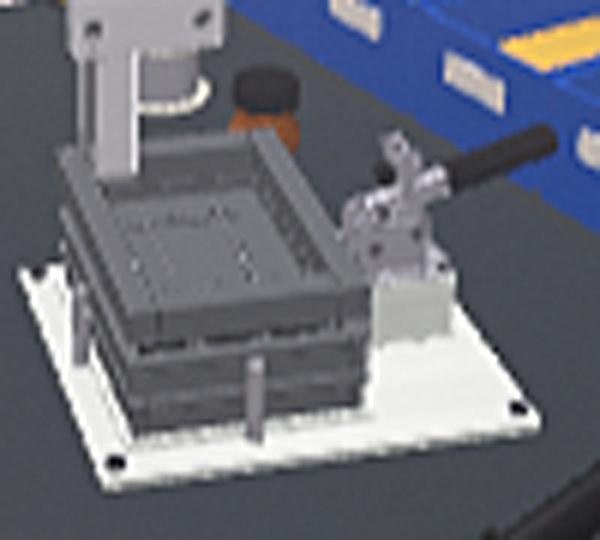

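View pics/face9.png

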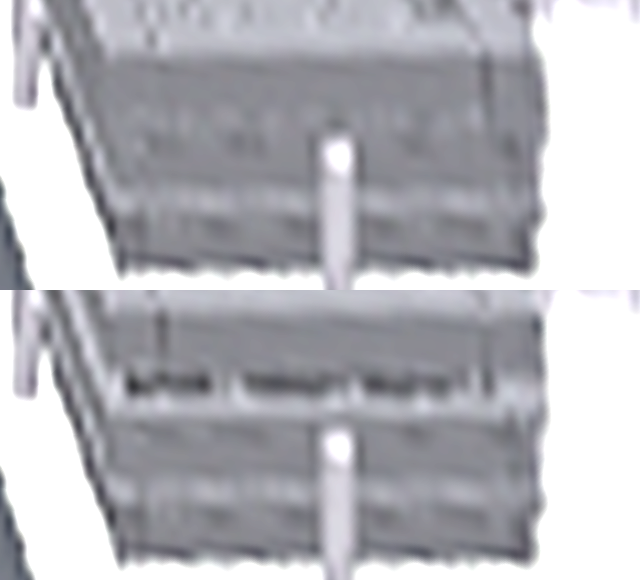

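```bash
python3 -m crank '[[0,0,0,0],[0,0,0,0],[0,0,0,0],[0,0,0,0],[0,0,0,0],[0,0,0,0],[0,0,0,0],[0,0,0,0],[0,0,0,0],[0,0,0,0]]' 0.659
python3 - <<'E'
from h import *
st(); im,d=snap("side","s10",(310,150,410,240),6); pan(d,dz=8); rims(d)
E
```

```text
time: 16.9
tool_pos: [0.5347, 0.1307, 0.0781]
ee_rot: [3.141, 0.0, 2.845]
wrist_force: [-0.2, -0.1, -1.5]
width: 0.0161
t 16.9 nest xyz [-29.6317  66.6214  78.0969] rot [3.1415 0.     2.8447] F [-0.2156 -0.1301 -1.5268] M [ 0.1548 -0.007   0.0466] w 16.14
pan n 171 slope x,y [-0.0094  0.0319] tilt 0.03323399202715486 z at 0 52.72292829023916 std 1.184343923257657
-x rim slope 0.0408 z0 77.94
-y rim slope -0.0141 z0 74.03
+x rim slope 0.0423 z0 76.28
```

View pics/s10.png

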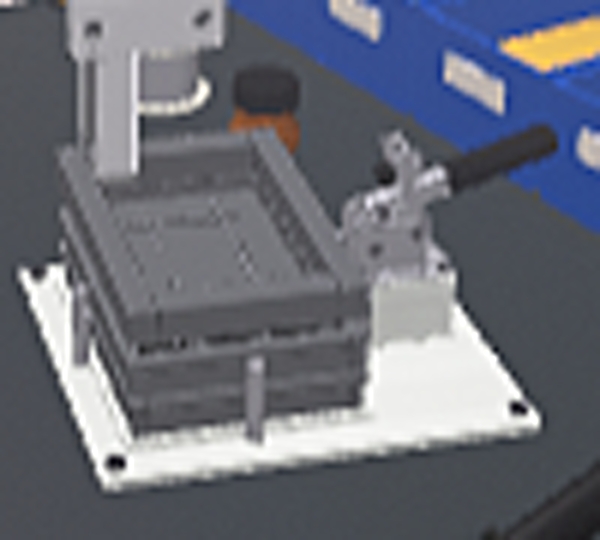

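```bash
python3 -m crank '[[0,0,0,0],[0,0,0,0],[0,0,0,0],[0,0,0,0],[0,0,0,0],[0,0,0,0],[0,0,0,0],[0,0,0,0],[0,0,0,0],[0,0,0,0]]' 0.6565
python3 - <<'E'
from h import *
st(); im,d=snap("side","s11",(310,150,410,240),6); pan(d,dz=8); rims(d)
E
```

```text
time: 18.2
tool_pos: [0.5347, 0.1306, 0.0781]
ee_rot: [3.142, -0.0, 2.845]
wrist_force: [0.4, 0.2, -0.8]
width: 0.0162
t 18.2 nest xyz [-29.6423  66.5905  78.0581] rot [ 3.1415 -0.      2.8448] F [ 0.3978  0.2191 -0.8077] M [0.1133 0.0195 0.0778] w 16.23
pan n 176 slope x,y [-0.0208  0.0425] tilt 0.04727837696836022 z at 0 52.33333418341302 std 1.140345956855681
-x rim slope 0.0486 z0 77.92
-y rim slope -0.0103 z0 73.79
+x rim slope 0.0457 z0 76.07
```

```bash
python3 -m crank '[[0,0,0,0],[0,0,0,0],[0,0,0,0],[0,0,0,0],[0,0,0,0],[0,0,0,0],[0,0,0,0],[0,0,0,0],[0,0,0,0],[0,0,0,0]]' 0.654
python3 - <<'E'
from h import *
st(); im,d=snap("side","s12",(310,150,410,240),6); pan(d,dz=8); rims(d)
E
```

```text
time: 19.5
tool_pos: [0.5347, 0.1307, 0.0781]
ee_rot: [3.142, 0.0, 2.845]
wrist_force: [-0.6, 0.5, -0.8]
width: 0.0162
t 19.5 nest xyz [-29.647   66.5952  78.1053] rot [3.1415 0.     2.8448] F [-0.5718  0.5043 -0.7821] M [ 0.1331 -0.0313 -0.0581] w 16.22
pan n 174 slope x,y [-0.0316  0.0351] tilt 0.047212018881773864 z at 0 51.52788575584055 std 1.3235923373974483
-x rim slope 0.0566 z0 77.83
-y rim slope -0.0266 z0 72.29
+x rim slope 0.0573 z0 74.66
```

```bash
python3 -m crank '[[0,0,0,0],[0,0,0,0],[0,0,0,0],[0,0,0,0],[0,0,0,0],[0,0,0,0],[0,0,0,0],[0,0,0,0],[0,0,0,0],[0,0,0,0]]' 0.652
python3 - <<'E'
from h import *
st(); im,d=snap("side","s13",(310,150,410,240),6); pan(d,dz=8); rims(d)
E
```

```text
time: 20.8
tool_pos: [0.5347, 0.1307, 0.0781]
ee_rot: [3.141, 0.0, 2.845]
wrist_force: [-0.0, -0.3, -0.6]
width: 0.0163
t 20.8 nest xyz [-29.6615  66.6255  78.0825] rot [3.1415 0.     2.8447] F [-0.0488 -0.3137 -0.5974] M [ 0.1104 -0.0322 -0.0139] w 16.27
pan n 174 slope x,y [-0.031   0.0444] tilt 0.05417956579117347 z at 0 50.931328885019596 std 1.211397441042453
-x rim slope 0.0543 z0 77.29
-y rim slope -0.0346 z0 71.68
+x rim slope 0.0574 z0 74.17
```

View pics/s13.png

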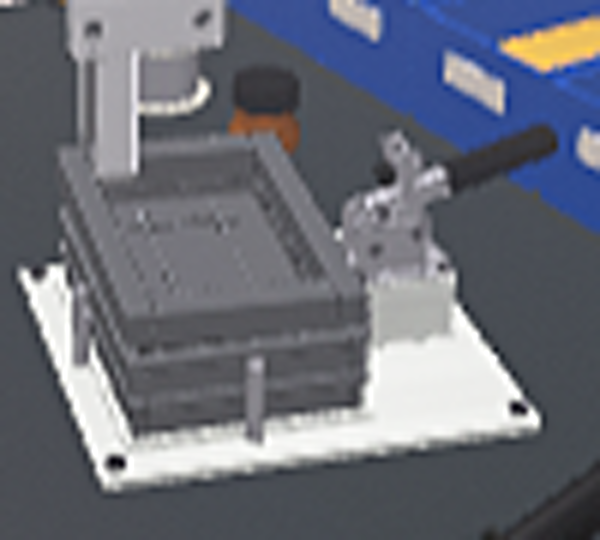

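```bash
python3 -m crank '[[0,0,0,0],[0,0,0,0],[0,0,0,0],[0,0,0,0],[0,0,0,0],[0,0,0,0],[0,0,0,0],[0,0,0,0],[0,0,0,0],[0,0,0,0]]' 0.6495
python3 - <<'E'
from h import *
st(); im,d=snap("side","s14",(310,150,410,240),6); pan(d,dz=8); rims(d)
E
```

```text
time: 22.1
tool_pos: [0.5348, 0.1307, 0.0781]
ee_rot: [3.141, 0.0, 2.845]
wrist_force: [-0.6, 0.4, -0.8]
width: 0.0167
t 22.1 nest xyz [-29.6268  66.6362  78.1233] rot [3.1415 0.0001 2.8447] F [-0.5516  0.4073 -0.7955] M [ 0.0446 -0.0247 -0.0244] w 16.7
pan n 179 slope x,y [-0.0552  0.0658] tilt 0.085879498700541 z at 0 49.7000738137486 std 1.1280189286328695
-x rim slope 0.0708 z0 76.92
-y rim slope -0.0334 z0 69.56
+x rim slope 0.0606 z0 72.03
```

View pics/s14.png

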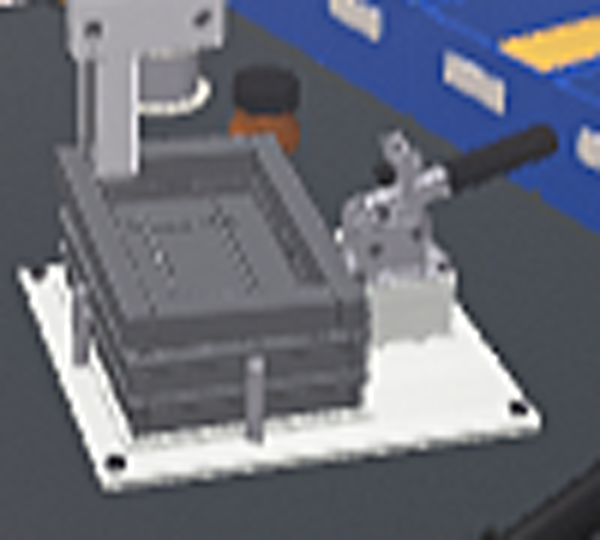

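```bash
python3 -m crank '[[0,0,0,0],[0,0,0,0],[0,0,0,0],[0,0,0,0],[0,0,-0.1,0],[0,0,-0.1,0],[0,0,-0.1,0],[0,0,-0.1,0],[0,0,-0.1,0],[0,0,0,0]]' 1
python3 - <<'E'
from h import *
st(); im,d=snap("side","s15",(280,100,420,240),5)
E
```

```text
time: 23.4
tool_pos: [0.5359, 0.1308, 0.1801]
ee_rot: [3.14, 0.004, 2.845]
wrist_force: [0.1, -0.2, -1.7]
width: 0.0158
t 23.4 nest xyz [-28.6121  67.0846 180.1066] rot [3.1397 0.0039 2.8448] F [ 0.1428 -0.2354 -1.7244] M [ 0.1423  0.0295 -0.0029] w 15.81
```

View pics/s15.png

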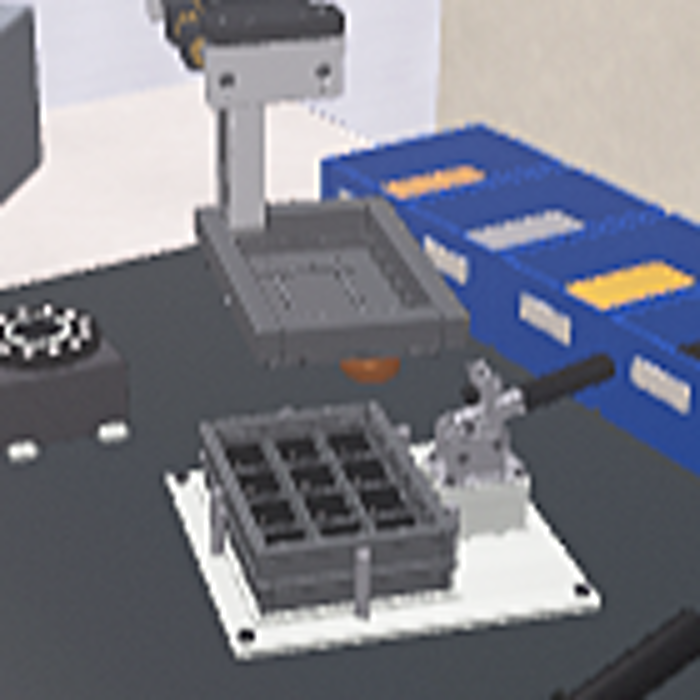

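Run:
```python
from h import *
d=np.load("pics/s15.npy"); W=cloud("side",d)
m=(W[...,2]>130)&(W[...,2]<210)&(abs(W[...,0])<75)&(W[...,1]<40)&(W[...,1]>-95)&(d>0)
P=W[m]; print(len(P),P.min(0),P.max(0))
pan(d,dz=108)
m=(abs(W[...,0])<50)&(abs(W[...,1])<70)&(W[...,2]>40)&(W[...,2]<60); P=W[m]
A=np.c_[P[:,:2],np.ones(len(P))]; k=P[:,2]>46; c=np.linalg.lstsq(A[k],P[k,2],rcond=None)[0]; print("tray rim plane",c,k.sum())
t=robot.get_obs()["tool_pos"]
win=np.r_[.4782,.2925,.06]; print("window nest",nest(win))
```

```text
966 [-53.9447 -78.9087 145.0737] [ 56.8086  39.5802 183.1179]
pan n 125 slope x,y [-0.0344  0.0457] tilt 0.05720529732216559 z at 0 153.12405544602666 std 1.0327340993023895
tray rim plane [-0.0011 -0.0021 48.0416] 112
window nest [-131.0158  204.8455   60.    ]
```

```bash
python3 -m crank '[[0.041,0.065,-0.003,0],[0.082,0.13,-0.005,0],[0.082,0.13,-0.005,0],[0.082,0.13,-0.005,0],[0.082,0.13,-0.005,0],[0.082,0.13,-0.005,0],[0.082,0.13,-0.005,0],[0.082,0.13,-0.005,0],[0.041,0.065,-0.003,0],[0,0,0,0]]' 1
python3 - <<'E'
from h import *
st(); im,d=snap("side","s16",(200,60,420,240),3.5)
W=cloud("side",d)-np.array([-131,205,115.]); np.save("pics/s16W.npy",W)
m=(d>0)&(W[...,0]>-30)&(W[...,0]<30)&(W[...,1]>-50)&(W[...,1]<20)&(W[...,2]>30)&(W[...,2]<65)
P=W[m];A=np.c_[P[:,:2],np.ones(len(P))];c=np.linalg.lstsq(A,P[:,2],rcond=None)[0];print("pan",c,len(P))
im,d=snap("top","t16",(150,110,365,260),3)
E
```

```text
time: 24.7
tool_pos: [0.4693, 0.3686, 0.1854]
ee_rot: [-3.14, -0.001, 2.847]
wrist_force: [1.0, -0.0, -1.3]
width: 0.0162
t 24.7 nest xyz [-161.816   275.0518  185.3945] rot [-3.1403 -0.0009  2.8466] F [ 0.9916 -0.045  -1.2755] M [0.1147 0.0284 0.0858] w 16.19
pan [-0.0416  0.0326 43.1143] 51
```

View pics/s16.png

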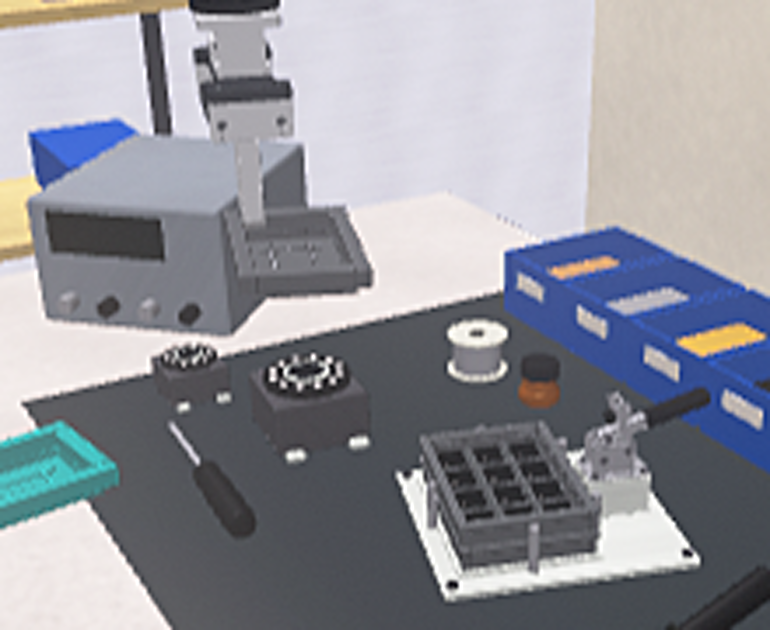

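View pics/t16.png

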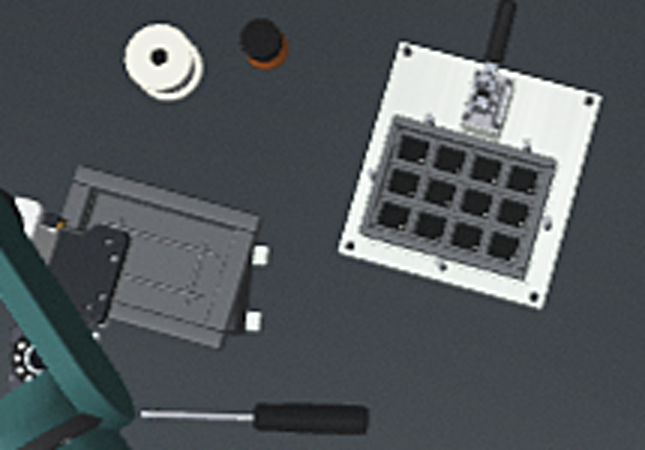

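Run:
```python
from h import *
d=np.load("pics/t16.npy");W=cloud("top",d)
m=(d>0)&(W[...,2]>145)&(W[...,2]<200)&(W[...,1]>120)&(W[...,1]<215)&(W[...,0]<-60)&(W[...,0]>-220)
P=W[m];print(len(P),np.percentile(P,[0.5,1,99,99.5],axis=0))
d=np.load("pics/s16.npy");W=cloud("side",d)
m=(d>0)&(W[...,2]>145)&(W[...,2]<200)&(W[...,1]>110)&(W[...,1]<240)&(W[...,0]<-60)&(W[...,0]>-220)
P=W[m];print(len(P),np.percentile(P,[0.5,1,99,99.5],axis=0))
```

```text
1585 [[-187.1514  132.9422  152.9295]
 [-186.7035  133.1785  153.5396]
 [ -78.1647  214.399   189.7049]
 [ -77.9413  214.6682  190.3214]]
595 [[-186.1372  129.0419  151.3962]
 [-186.0842  129.2278  152.2624]
 [ -76.8996  238.5893  186.2417]
 [ -76.5517  238.8308  186.5816]]
```

```bash
python3 -m crank '[[0,0,-0.01,0],[0,0,0,0],[0,0,0,0],[0,0,0,0],[0,0,0,0],[0,0,0,0],[0,0,0,0],[0,0,0,0],[0,0,0,0],[0,0,0,0]]' 1
python3 - <<'E'
from h import *
st(); print(robot.get_obs()["qvel"]); im,d=snap("top","t17",(150,110,365,260),3)
W=cloud("top",d)
m=(d>0)&(W[...,2]>145)&(W[...,2]<200)&(W[...,1]>120)&(W[...,1]<215)&(W[...,0]<-60)&(W[...,0]>-220)
P=W[m];print(len(P),np.percentile(P,[0.5,99.5],axis=0))
im,d=snap("side","s17",(200,60,420,240),3.5)
W=cloud("side",d)-np.array([-131,205,115.])
m=(d>0)&(W[...,0]>-30)&(W[...,0]<30)&(W[...,1]>-50)&(W[...,1]<20)&(W[...,2]>30)&(W[...,2]<65)
P=W[m];A=np.c_[P[:,:2],np.ones(len(P))];c=np.linalg.lstsq(A,P[:,2],rcond=None)[0];print("pan",c,len(P))
a=cv2.imread("pics/top0.png").astype(int);b=cv2.imread("pics/t17_full.png").astype(int)
D=(abs(a-b).max(2)>60).astype(np.uint8);n,l,s,cc=cv2.connectedComponentsWithStats(D);print([ (s[i][4],cc[i].round()) for i in range(1,n) if s[i][4]>8])
E
```

```text
time: 26.05
tool_pos: [0.4701, 0.3679, 0.1883]
ee_rot: [3.141, -0.0, 2.845]
wrist_force: [-0.3, 0.5, -0.7]
width: 0.0158
t 26.05 nest xyz [-160.8251  274.6181  188.3026] rot [ 3.1415 -0.      2.8447] F [-0.2667  0.5064 -0.6771] M [ 0.0504 -0.0143 -0.0761] w 15.75
[ 0.0009 -0.0007 -0.0008  0.0004  0.0004 -0.0021]
1580 [[-186.9895  133.3539  155.304 ]
 [ -77.4549  214.5163  192.7769]]
pan [-0.0371  0.0069 46.0548] 51
[(np.int32(2297), array([122., 167.])), (np.int32(18), array([312., 141.])), (np.int32(11), array([310., 146.])), (np.int32(27), array([285., 149.])), (np.int32(145), array([302., 157.])), (np.int32(59), array([288., 160.])), (np.int32(20), array([319., 157.])), (np.int32(18), array([331., 161.])), (np.int32(62), array([311., 166.])), (np.int32(1814), array([ 83., 190.])), (np.int32(64), array([324., 169.])), (np.int32(56), array([285., 171.])), (np.int32(62), array([296., 174.])), (np.int32(64), array([308., 177.])), (np.int32(80), array([159., 181.])), (np.int32(61), array([320., 181.])), (np.int32(51), array([281., 182.])), (np.int32(59), array([293., 185.])), (np.int32(13), array([166., 186.])), (np.int32(596), array([213., 201.])), (np.int32(57), array([305., 188.])), (np.int32(15), array([231., 192.])), (np.int32(56), array([317., 192.])), (np.int32(36), array([208., 219.])), (np.int32(143), array([166., 228.])), (np.int32(80), array([ 93., 227.])), (np.int32(14), array([180., 223.])), (np.int32(25367), array([128., 337.])), (np.int32(12), array([176., 237.])), (np.int32(18), array([180., 237.])), (np.int32(72), array([343., 353.])), (np.int32(211), array([373., 386.])), (np.int32(26), array([326., 368.])), (np.int32(10), array([365., 386.])), (np.int32(15), array([305., 390.]))]
```

View pics/s17.png

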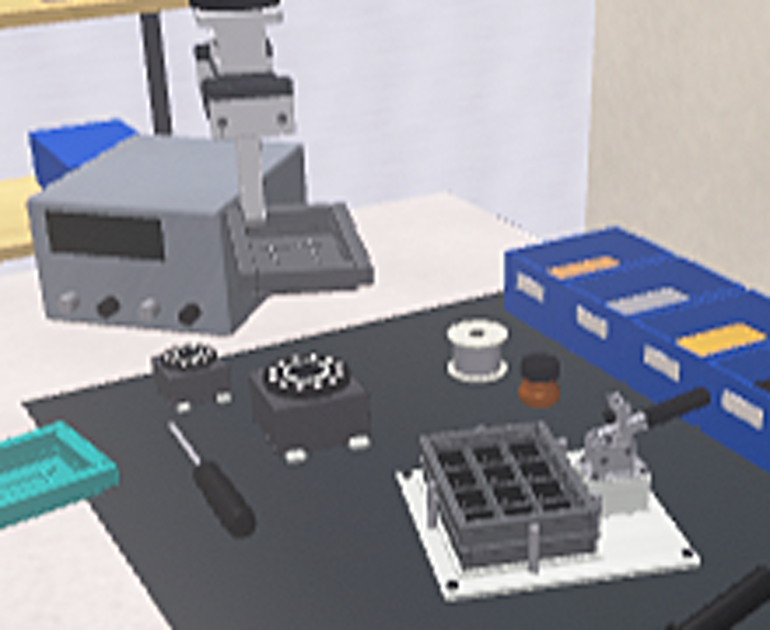

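Run:
```python
from bench import robot
print(robot.close_job())
```

```text
the job is handed in; nothing more can be done
None
```

I handed the job in at about 26 s, with the clamp open and the cover held level and still over the inspection camera. The system gave no verdict, so everything below rests on my own measurements.

- **Clamp:** I swung the handle back with the closed fingers until it met its stop at about 7 N. The arm stood nearly upright and stayed there in every later picture.
- **Peel, first try:** I pinched the cover's rim lightly near the −x/+y corner and lifted slowly. The upper tray began to come up with it, by a few mm and about 0.03 rad. I set both back down, and the cover measured flat on the stack again.
- **Peel, second try:** A quick 15 mm lift broke the cover loose and the tray stayed put. At that moment the cover was tipped only about 0.05 rad. I eased the grip until it drooped to about 0.083 rad with its centre about 8 mm up, which should meet the tipping step. I then gripped it fully and lifted it away.
- **Cover at the end:** Its centre was about 3 mm from the window axis and its underside about 100 mm above the glass. It was still and held by the gripper alone. The tilt estimates ranged from 0.04 to 0.06 rad, against a limit of 0.2.
- **Tray and bench:** The tray's rim measured level and seated right after the lift, and it looked the same in the last picture. A before/after comparison of the top view showed no change at the board, stripper, tweezers, reel or jar. The arm hid part of that view; the side picture shows the driver and the turquoise look-alike undisturbed.

Only one reading disagreed: the two fits of the cover's tilt (pan floor and rim) differed by up to about 0.03 rad during the peel. They agreed within 0.003 rad at the tipping step.

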